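# Prop the warmer's hood open

### The arm

A 6-joint arm with a two-finger parallel gripper is mounted at the origin on a cart in front of the work surface, level with it; the furniture and walls round the work are solid. World frame = base frame: x ahead of the robot, y to its left, z up, the work surface at z = 0. Lengths are in m, angles in degrees, forces in N, time in s.
With the tool pointing down it reaches from about 0.15 to 0.775 m from the base axis. Payload 6.1 kg.
Tool frame: the origin (TCP) lies midway between the tips of the shut fingers; the grasp point (between the pads) lies 19 mm behind it; z points along the fingers, y is the line along which they close (so a half turn about z gives the same grasp; the last joint's range is limited). The gripper opens to 85 mm and grips with 20 to 120 N. Pads are 22 mm wide; open, the fingers measure 114 mm over their backs; the gripper's body (76 mm by 85 mm) begins 54 mm behind the grasp point. The pads swing forward as they close: fully open they stand 13 mm farther back than shut.
Start: joints at [-71.677, 7.208, -2.269, 80.523, 0, 90], TCP at [0.165, -0.498, 0.231] pointing down, gripper open.
Joint ranges: [-155.77, 155.77], [-54.66, 111.73], [-72.52, 77.12], [-102.08, 115.82], [-83.92, 84.16], [-180, 180]. Speed limits (degrees/s): [136.94, 136.94, 172.46, 180, 180, 180].

### API

Orientations are given as [roll, pitch, yaw] about the fixed x, y, z axes, in that order (R = Rz(yaw) Ry(pitch) Rx(roll)).
In Python, from plant import * gives the robot as it stands.
- The arm moves only by the tool arm_command, never from a script. Its argument "moves" is text: rows parted by semicolons, each of 6 numbers parted by spaces: the shift along the tool's x, y, z in mm, then the turn, a rotation vector about the tool's x, y, z in degrees. In form: x y z rx ry rz; .... A call has 1 to 20 rows; each row is the pose to reach, as a shift and turn from the pose commanded when the call began, along the tool's axes at that moment; what a row does not reach only later rows make up. A row lasts 1/10 s, in which the tool goes at most 50 mm and 8.59 degrees, less where a joint would pass 70% of its speed; a pose out of reach is approached as far as the arm can. A call with a gripper value outside its range is refused whole. "gripper" is the closure, from 0 (fully open) to 1 (shut), set as the call begins (left out, the last holds). The fingers move at their own pace and stop on an object; "force" is the grip in N (left out, the last holds). Time passes only in rows, so rows that repeat a pose let the fingers close. It gives the time, the measured TCP pose, the force, the opening and the grip force at its end, in the units of the state.
- state(): the state, without advancing time (a new reading comes with each control period).
- capture(name): name is "side" or "top"; returns a dict with "frame" (480x640x3 uint8, red, green, blue), "z_map" (480x640 float32, m along the optical axis (not along the pixel's ray), 0 where there is no reading), "mtx" (3x3 intrinsics, pixels), "dist_coeffs" ([k1, k2, p1, p2, k3] as OpenCV has them; the pictures are not rectified), "rvec" (rotation vector, rad) and "tvec" (3), from world to camera coordinates, as OpenCV has them. Camera axes: x right, y down, z forward; pixel columns grow to the right and rows downward; lengths in m; the calibration is good to about 2 mm. A picture is of the moment at which its call begins.
- sign_off(): hands the job in; it is judged then, once.
The state is a dict: "time_s": time; "joint_pos": joint angles; "joint_velocities": joint speeds; "joint_torque": joint torques, N m; "eef_pos": TCP position; "tool_rot": TCP orientation; "contact_force": force on the tool from outside, world axes, zero at the start; "moment": the same for the moment, N m; "opening": finger opening in m; "gripper_force": force on a finger pad.
Only numpy, scipy, OpenCV 4.12 (cv2) and the standard library are available. Lean on these libraries where they do the work, as an engineer would, in place of code of your own. Each camera call takes 0.05 s, during which the arm holds its last target. There are 200 camera calls.

### The job

The raised hood of the small white block warmer stays up only by its stiff hinge. Swing the prop rod on the near side of the warmer up by its black grip until its ball tip stands under the socket on the hood's side bracket, then lower the hood by its front handle onto the tip, so that the rod sits in the socket and carries the hood. Do not let the hood fall shut.

Things in the scene. Friction and masses are not known exactly. Their poses are not given: they have to be found in the camera images.
- warmer: White block warmer bolted to the worktop, case 200 (x) x 150 (y) x 88 mm high; origin at the centre of its underside, z up, x from its control panel (front) to the hood's hinge at the back, y to its left. It stands side-on: its front looks to the robot's right, its left side with the prop rod towards the robot. The hood's hinge line runs along y at x = +95, z = 90 mm. The prop rod's pivot is on the left side at x = -90, y = +90, z = 50 mm and turns about y.
- prop (a joint): Angle of the prop rod, a 9 mm steel rod 154 mm long from pivot to the centre of its 14 mm ball tip, swinging in the plane y = +90 mm of the warmer. 0: lying level, pointing to the back; grows as the tip rises; 1.57 would be upright, 1.70 is its stop. Rod in the socket: about 1.10 (the tip then lies at x = -20, y = +90, z = 187 mm of the warmer). The pivot has friction: the rod stays where it is left; about 4 N at the grip moves it.
- hood (a joint): Angle of the hood, a white cover 150 mm wide and 22 mm deep reaching 195 mm from its hinge. 0: shut; grows as the front edge rises; 1.35 is its stop. It stays by itself above 0.95 but sinks and falls shut below about 0.85 if nothing carries it. Resting on the prop rod: about 0.70.
- prop_grip (a point): Centre of the black grip sleeve on the prop rod, 14 mm thick and 60 mm long, lying along the warmer's y, standing out sideways from the rod: 80 mm from the pivot along the rod and 75 mm to the left of it. It can be taken from above with the fingers closing along the warmer's x, and turns between the fingers as the rod swings.
- prop_tip (a point): Centre of the 14 mm ball at the end of the prop rod.
- socket (a point): Where the ball's centre lies when it is seated in the socket: a steel channel open downwards (away from the hood's outer face) on a bracket at the hood's left side, 150 mm from the hinge. Its walls flare from 26 mm apart at the roof to about 44 mm at the mouth, 15 mm below this point. Travels with the hood; z axis is the normal of the hood's outer face.
- hood_grip (a point): Centre of the hood's front handle: a black bar 14 mm thick, 90 mm between its two posts, along the warmer's y, 235 mm from the hinge (measured along the hood, and 10 mm out of the hinge plane to the hood's outer side) and 40 mm in front of the hood's edge. Travels with the hood.

How it is judged:
By the outcome, as a careful person would: the job done as asked, in the order asked, and still so for the second after the job is handed in, with the robot touching nothing.
It also fails if it takes over 48 s, if anything falls off the work surface, if the arm or the gripper's body presses on something with over 40 N, if the wrist force passes 120 N, or if a joint passes its speed limit or range.

## Working session

There is one attempt and no reset: what is moved stays moved. The work goes in short steps, Python scripts to look and compute and a tool call to move; the robot and the scene stay as the last step left them, time stands still between calls to the robot, and variables do not carry over. Pictures are saved under pics/ and viewed, at most 12 in all, crops included, and the job is handed in when it is done.

Besides the shell and the picture viewer there is one more tool, called after "Emit:" in YAML: its name, and indented under it one key for each argument. arm_command: Moves the arm, as the interface text tells. Its arguments: {"type":"object","properties":{"moves":{"type":"string"},"gripper":{"type":"number"},"force":{"type":"number"}},"required":["moves"]}

```bash
mkdir -p pics; ls; python3 - <<'E'
from plant import *
import cv2,numpy as np
print(state())
for n in("side","top"):
    c=capture(n); np.savez(n+"0.npz",**c); cv2.imwrite(f"pics/{n}0.png",c["frame"][:,:,::-1])
    R=cv2.Rodrigues(c["rvec"])[0]; print(n,-R.T@c["tvec"].ravel(),R[2],(c["z_map"]>0).mean())
E
```

```text
pics
{'time_s': 0.0, 'joint_pos': array([-7.16776473e+01,  7.24233953e+00, -2.32597743e+00,  8.05217427e+01,
       -8.98553838e-04,  9.00003109e+01]), 'joint_velocities': array([ 0.08410941,  0.05701581, -0.01766591, -0.05365264,  0.05088125,
       -0.02145092]), 'joint_torque': array([-1.96318074e-04, -4.35911787e+01,  3.52924025e+01,  1.72795274e-02,
       -2.81250402e-05,  7.18699766e-06]), 'eef_pos': array([ 0.16491431, -0.49801774,  0.23052207]), 'tool_rot': array([-1.79909940e+02,  8.99041463e-04,  1.83220431e+01]), 'contact_force': array([-0.23293523, -0.45252782, -1.07448841]), 'moment': array([ 0.02290394, -0.02304591, -0.01091295]), 'gripper_force': 0.0, 'opening': 0.08511801682121084}
side [ 0.50855683 -0.28526161  0.76464563] [-0.00115577  0.58458534 -0.8113314 ] 0.9961197916666666
top [0.46384147 0.22615806 0.92795691] [ 0.06068487 -0.02621867 -0.99781257] 0.9959244791666667
```

View pics/side0.png

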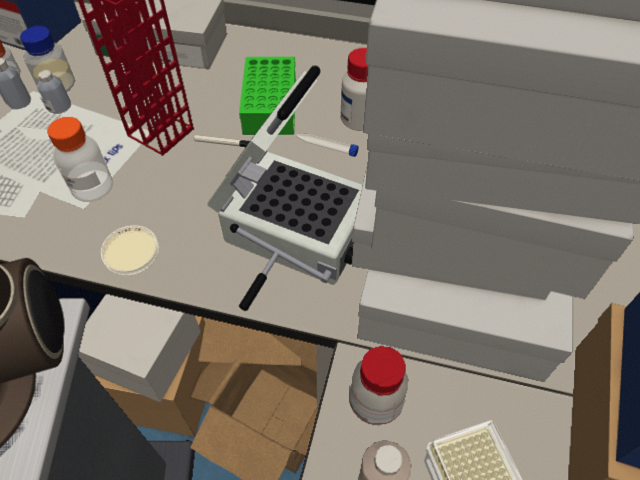

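View pics/top0.png

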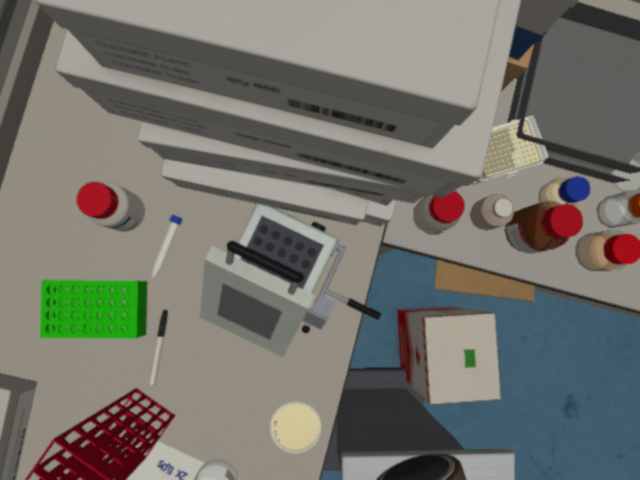

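```bash
cat > h.py <<'E'
import cv2,numpy as np
def world(c,px):
    """pixel list (u,v) -> world points by depth map (median 3x3)"""
    px=np.atleast_2d(px).astype(float); R=cv2.Rodrigues(c["rvec"])[0]
    n=cv2.undistortPoints(px[:,None],c["mtx"],c["dist_coeffs"])[:,0]
    z=np.array([np.median(c["z_map"][int(v)-1:int(v)+2,int(u)-1:int(u)+2]) for u,v in px])
    return (np.c_[n*z[:,None],z]-c["tvec"].ravel())@R
def cloud(c):
    v,u=np.mgrid[1:479,1:639]; px=np.c_[u.ravel(),v.ravel()].astype(float)
    R=cv2.Rodrigues(c["rvec"])[0]
    n=cv2.undistortPoints(px[:,None],c["mtx"],c["dist_coeffs"])[:,0]; z=c["z_map"][1:479,1:639].ravel()
    return (np.c_[n*z[:,None],z]-c["tvec"].ravel())@R, c["frame"][1:479,1:639].reshape(-1,3), px
def black(c,box):
    """world pts of dark pixels in the box (u0,v0,u1,v1)"""
    P,f,px=cloud(c); u,v=px.T
    m=(f.max(1)<60)&(u>box[0])&(u<box[2])&(v>box[1])&(v<box[3])
    return P[m],px[m]
E
python3 - <<'E'
import numpy as np
from h import *
np.set_printoptions(precision=3,suppress=True)
s=dict(np.load("side0.npz"));t=dict(np.load("top0.npz"))
for n,c in(("side",s),("top",t)):
    print(n,cv2.Rodrigues(c["rvec"])[0][:2])
for n,c,b in(("side hood",s,(275,65,322,120)),("side prop",s,(238,262,268,312)),("top hood",t,(226,238,303,283)),("top prop",t,(346,296,384,322))):
    P,px=black(c,b); k=np.argsort(px[:,1]); lo,hi=P[k[:8]].mean(0),P[k[-8:]].mean(0)
    print(n,len(P),"med",np.median(P,0),"ends",lo,hi)
print("side box pts",world(s,[(370,15),(370,90),(375,170),(365,210),(365,290),(450,110),(450,190)]))
print("top box pts",world(t,[(470,105),(440,130),(435,185),(405,195),(385,210),(365,205),(340,205),(300,195),(180,175),(150,150),(100,50)]))
print("case side",world(s,[(253,162),(362,186),(335,242),(240,207),(235,229),(328,275)]))
print("case top",world(t,[(258,207),(337,240)]))
E
```

```text
side [[ 1.    -0.006 -0.006]
 [-0.008 -0.811 -0.585]]
top [[-0.004 -1.     0.026]
 [-0.998  0.002 -0.061]]
side hood 650 med [0.489 0.268 0.305] ends [0.509 0.317 0.307] [0.47  0.231 0.298]
side prop 363 med [0.42  0.124 0.075] ends [0.431 0.153 0.076] [0.411 0.099 0.071]
top hood 1346 med [0.499 0.269 0.304] ends [0.539 0.303 0.089] [0.467 0.233 0.303]
top prop 231 med [0.421 0.125 0.076] ends [0.436 0.148 0.076] [0.407 0.104 0.076]
side box pts [[ 0.642  0.927 -0.011]
 [ 0.554  0.083  0.461]
 [ 0.567  0.093  0.355]
 [ 0.572  0.17   0.198]
 [ 0.575  0.107  0.105]
 [ 0.618  0.067  0.454]
 [ 0.641  0.08   0.34 ]]
top box pts [[0.574 0.123 0.627]
 [0.575 0.127 0.571]
 [0.557 0.102 0.46 ]
 [0.563 0.112 0.369]
 [0.585 0.093 0.107]
 [0.578 0.137 0.199]
 [0.578 0.173 0.2  ]
 [0.593 0.231 0.199]
 [0.622 0.406 0.199]
 [0.713 0.511 0.001]
 [0.637 0.377 0.564]]
case side [[0.43  0.222 0.233]
 [0.571 0.212 0.197]
 [0.537 0.199 0.088]
 [0.394 0.266 0.088]
 [0.39  0.221 0.092]
 [0.527 0.163 0.055]]
case top [[0.592 0.302 0.089]
 [0.539 0.169 0.066]]
```

Emit:
arm_command:
  moves: "439 -512 30 0 0 -47;439 -512 30 0 0 -47;439 -512 30 0 0 -47;439 -512 30 0 0 -47;439 -512 30 0 0 -47;439 -512 30 0 0 -47;439 -512 30 0 0 -47;439 -512 30 0 0 -47;439 -512 30 0 0 -47;439 -512 30 0 0 -47;439 -512 30 0 0 -47;439 -512 30 0 0 -47;439 -512 30 0 0 -47;439 -512 30 0 0 -47;439 -512 30 0 0 -47;439 -512 30 0 0 -47;439 -512 30 0 0 -47;439 -512 30 0 0 -47"
  gripper: 0.2

```text
time_s: 1.9
eef_pos: [0.4205, 0.1246, 0.2015]
tool_rot: [180.0, -0.0, 65.2]
contact_force: [-0.3, -0.2, 0.1]
opening: 0.0684
gripper_force: 0.0
```

Emit:
arm_command:
  moves: "0 0 40 0 0 0;0 0 80 0 0 0;0 0 110 0 0 0;0 0 130 0 0 0;0 0 150 0 0 0;0 0 150 0 0 0;0 0 150 0 0 0"

```text
time_s: 2.6
eef_pos: [0.4208, 0.125, 0.0518]
tool_rot: [-180.0, 0.0, 65.3]
contact_force: [0.2, -0.3, 0.7]
opening: 0.0683
gripper_force: 0.0
```

```bash
python3 - <<'E'
from plant import *
import cv2,numpy as np
for n,(u,v) in(("side",(200,60)),):
    c=capture(n); cv2.imwrite(f"pics/{n}1.png",cv2.resize(c["frame"][60:340,160:440,::-1],None,fx=2,fy=2))
E
```

```text
(no output)
```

View pics/side1.png

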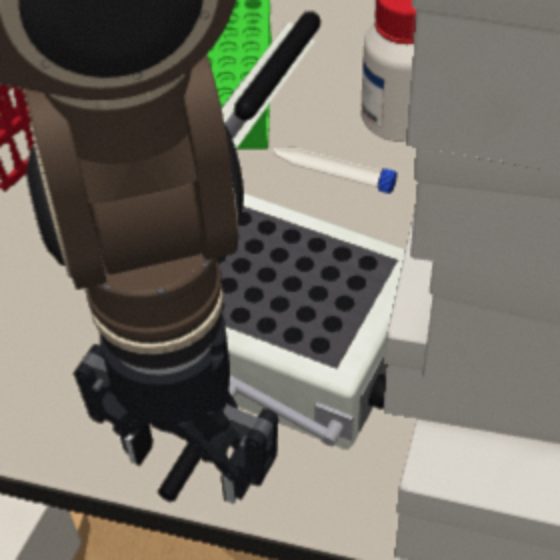

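Emit:
arm_command:
  moves: "0 0 0 0 0 0;0 0 0 0 0 0;0 0 0 0 0 0;0 0 0 0 0 0;0 0 0 0 0 0;0 0 0 0 0 0;0 0 0 0 0 0;0 0 0 0 0 0"
  gripper: 1
  force: 40

```text
time_s: 3.45
eef_pos: [0.4199, 0.1263, 0.0514]
tool_rot: [-179.9, -0.0, 65.3]
contact_force: [-4.1, 3.5, 3.0]
opening: 0.0125
gripper_force: 39.0
```

Emit:
arm_command:
  moves: "1 0 -4 0 0 0;0 3 -8 0 0 0;0 4 -12 0 0 0;0 6 -16 0 0 0;0 8 -20 0 0 0;0 10 -24 0 0 0;0 13 -28 0 0 0;0 15 -31 0 0 0;0 18 -35 0 0 0;0 21 -38 0 0 0;0 25 -41 0 0 0;0 28 -44 0 0 0;0 31 -46 0 0 0;0 34 -48 0 0 0;0 38 -50 0 0 0;0 41 -52 0 0 0;0 41 -52 0 0 0;0 41 -52 0 0 0"

```text
time_s: 5.25
eef_pos: [0.4556, 0.1092, 0.1054]
tool_rot: [-179.8, -0.0, 65.3]
contact_force: [-15.6, 1.5, 19.4]
opening: 0.0127
gripper_force: 40.5
```

```bash
python3 - <<'E'
from plant import *
import cv2,numpy as np
s=state();print(s["eef_pos"],s["contact_force"])
for n in("side","top"):
    c=capture(n); np.savez(n+"2.npz",**c)
    a=c["frame"][60:340,160:440] if n=="side" else c["frame"][180:400,180:400]
    cv2.imwrite(f"pics/{n}2.png",cv2.resize(a[:,:,::-1],(560,560)))
E
```

```text
[0.45563327 0.10916342 0.10537509] [-15.57398386   1.48718521  19.38176581]
```

View pics/side2.png

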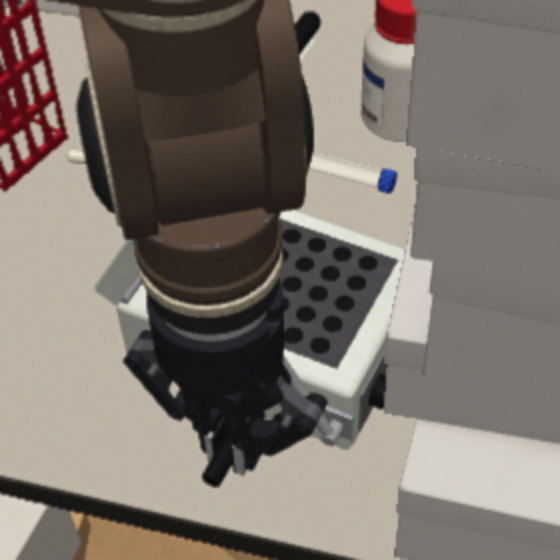

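Emit:
arm_command:
  moves: "0 -1 -1 0 0 0;0 -1 -1 0 0 0;0 -1 -1 0 0 0;0 -1 -1 0 0 0;0 -1 -1 0 0 0"
  gripper: 0.3

```text
time_s: 5.85
eef_pos: [0.4573, 0.1089, 0.1042]
tool_rot: [-180.0, 0.0, 65.3]
contact_force: [-0.0, -1.5, 1.3]
opening: 0.0597
gripper_force: 0.0
```

Emit:
arm_command:
  moves: "0 0 -30 0 0 0;0 0 -70 0 0 0;0 0 -110 0 0 0;0 0 -150 0 0 0;-30 -40 -180 0 0 0;-80 -80 -200 0 0 0;-120 -120 -220 0 0 0;-120 -160 -240 0 0 0;-120 -180 -250 0 0 0;-120 -180 -250 0 0 0;-120 -180 -250 0 0 0"

```text
time_s: 6.95
eef_pos: [0.2435, 0.0753, 0.355]
tool_rot: [179.9, -0.1, 65.4]
contact_force: [-0.0, 0.4, 0.6]
opening: 0.0598
gripper_force: 0.0
```

```bash
python3 - <<'E'
from plant import *
import cv2,numpy as np
from h import *
np.set_printoptions(precision=3,suppress=True)
c=capture("side"); np.savez("side3.npz",**c); t=capture("top"); np.savez("top3.npz",**t)
a=cv2.resize(c["frame"][60:340,200:400,::-1],(400,560)); b=cv2.resize(t["frame"][180:380,180:380,::-1],(400,400)); 
b=cv2.copyMakeBorder(b,0,160,0,0,cv2.BORDER_CONSTANT); cv2.imwrite("pics/3.png",np.hstack([a,b]))
E
```

```text
(no output)
```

View pics/3.png

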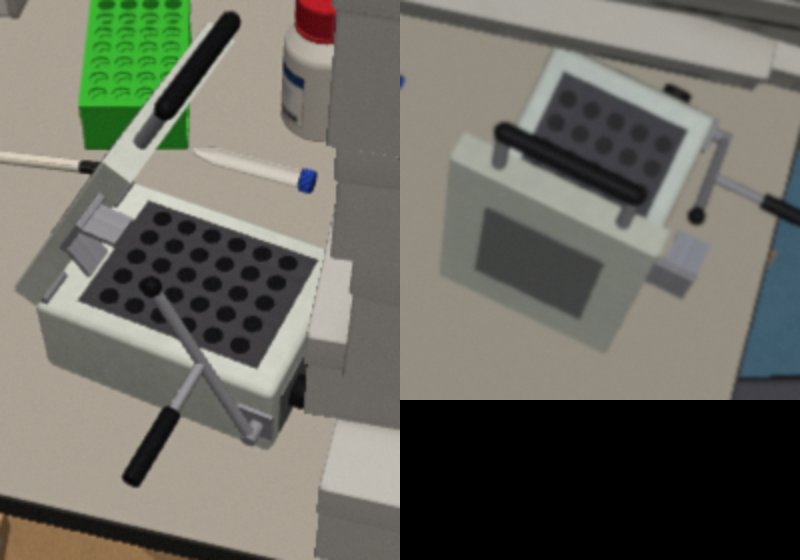

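```bash
python3 - <<'E'
from h import *
np.set_printoptions(precision=4,suppress=True)
s=dict(np.load("side3.npz"));t=dict(np.load("top3.npz"))
ps=[(275,203.5),(328.5,287.5)]
print("tip",world(s,ps[0]),world(t,ps[1]))
def P(c):return np.c_[cv2.Rodrigues(c["rvec"])[0],c["tvec"].ravel()]
u=[cv2.undistortPoints(np.array([[p]],float),c["mtx"],c["dist_coeffs"]).reshape(2,1) for p,c in zip(ps,(s,t))]
X=cv2.triangulatePoints(P(s),P(t),*u); print("tri",(X[:3]/X[3]).T)
yw=np.radians(155.3);M=np.array([[np.cos(yw),np.sin(yw)],[-np.sin(yw),np.cos(yw)]])
X=(X[:3]/X[3]).ravel();print("in warmer",M@(X[:2]-[.477,.28]),X[2])
for n,c,b in(("side hood",s,(275,65,322,120)),("side prop",s,(258,258,292,304)),("top hood",t,(226,238,305,285))):
    Q,px=black(c,b); Q=Q[Q[:,2]>(.25 if 'hood' in n else .05)]
    q=np.median(Q,0);d=np.linalg.svd(Q-Q.mean(0),full_matrices=0)[2][0]
    print(n,len(Q),q,(Q.min(0)+Q.max(0))/2,Q[:,2].max(),d, "w",M@(q[:2]-[.477,.28]))
E
```

```text
tip [[0.4566 0.1881 0.1905]] [[0.4585 0.1902 0.1916]]
tri [[0.4575 0.19   0.1883]]
in warmer [-0.0199  0.0899] 0.1883116646046207
side hood 651 [0.489  0.2678 0.3053] [0.4896 0.0166 0.5303] 0.7646456299341514 [-0.0209 -0.8065  0.5908] w [-0.016   0.0061]
side prop 408 [0.4555 0.1071 0.1257] [ 0.4731 -0.0733  0.441 ] 0.7646456299341514 [ 0.0182 -0.5942  0.8041] w [-0.0527  0.166 ]
top hood 874 [0.4908 0.2731 0.3056] [0.4899 0.2729 0.6112] 0.9279569109496825 [-0.4382 -0.8939  0.0946] w [-0.0154  0.0004]
```

Emit:
arm_command:
  moves: "30 10 -50 -8 0 0;80 20 -60 -16 0 0;130 40 -60 -24 0 0;180 60 -60 -32 0 0;230 80 -50 -35 0 0;283 97 -30 -35 0 0;283 97 -10 -35 0 0;283 97 -10 -35 0 0;283 97 -10 -35 0 0;283 97 -10 -35 0 0;283 97 -10 -35 0 0;283 97 -10 -35 0 0"
  gripper: 0.5

```text
time_s: 8.25
eef_pos: [0.4497, 0.2913, 0.3657]
tool_rot: [145.0, -0.1, 65.3]
contact_force: [0.5, 0.9, -0.1]
opening: 0.0428
gripper_force: 0.0
```

```bash
python3 - <<'E'
from plant import *
import cv2,numpy as np
s=state();print(s["eef_pos"],s["tool_rot"],s["joint_pos"],s["contact_force"])
c=capture("side"); t=capture("top")
a=cv2.resize(c["frame"][20:300,200:400,::-1],(400,560)); b=cv2.resize(t["frame"][150:430,180:380,::-1],(400,560)); 
cv2.imwrite("pics/4.png",np.hstack([a,b]))
E
```

```text
[0.44966135 0.29128697 0.36565902] [ 1.44964275e+02 -1.28032243e-01  6.53043665e+01] [ 50.76807994  -1.14092306  -1.26446027  79.7755211  -33.72798239
 162.4349368 ] [ 0.50493917  0.89498251 -0.13551768]
```

View pics/4.png

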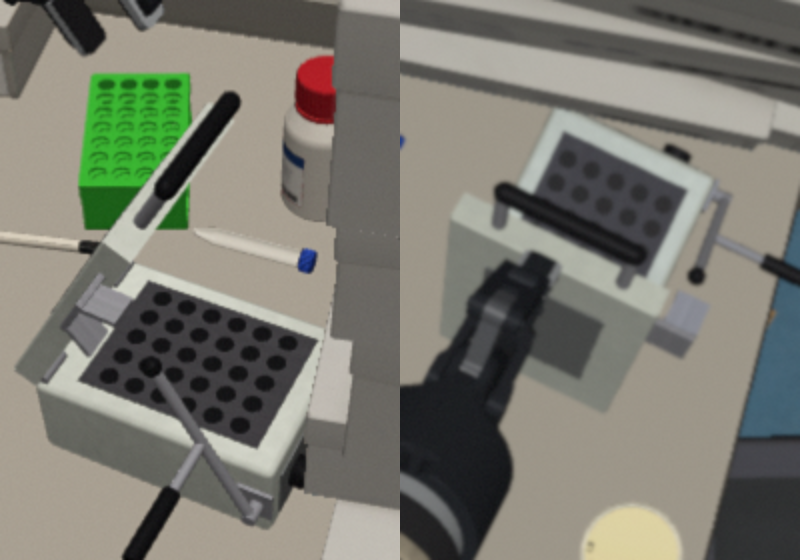

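Emit:
arm_command:
  moves: "0 0 20 0 0 0;0 0 40 0 0 0;0 0 55 0 0 0;0 0 68 0 0 0;0 0 80 0 0 0;0 0 80 0 0 0;0 0 80 0 0 0"

```text
time_s: 9.05
eef_pos: [0.4913, 0.2724, 0.2993]
tool_rot: [145.0, -0.0, 65.3]
contact_force: [-0.5, -0.1, 0.7]
opening: 0.0427
gripper_force: 0.0
```

```bash
python3 - <<'E'
from plant import *
import cv2,numpy as np
s=state();print(s["eef_pos"],s["joint_pos"],s["contact_force"])
c=capture("side"); t=capture("top")
a=cv2.resize(c["frame"][20:300,200:400,::-1],(400,560)); b=cv2.resize(t["frame"][150:430,180:380,::-1],(400,560)); 
cv2.imwrite("pics/5.png",np.hstack([a,b]))
E
```

```text
[0.49130918 0.27237995 0.29929429] [ 45.49515858  -1.22208239  -9.89248424  67.95713709 -32.65999477
 156.26116013] [-0.53825614 -0.11682718  0.72224365]
```

View pics/5.png

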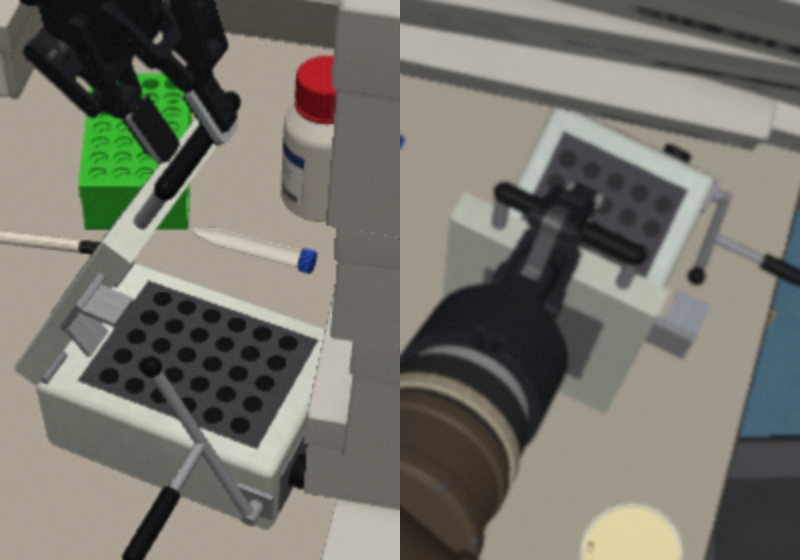

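Emit:
arm_command:
  moves: "0 0 9 0 0 0;0 0 17 0 0 0;0 0 17 0 0 0;0 0 17 0 0 0"

```text
time_s: 9.55
eef_pos: [0.5003, 0.2682, 0.2844]
tool_rot: [145.0, 0.0, 65.3]
contact_force: [-0.7, 1.1, 0.5]
opening: 0.0428
gripper_force: 0.0
```

Emit:
arm_command:
  moves: "0 0 0 0 0 0;0 0 0 0 0 0;0 0 0 0 0 0;0 0 0 0 0 0;0 0 0 0 0 0;0 0 0 0 0 0;0 0 0 0 0 0"
  gripper: 1
  force: 50

```text
time_s: 10.25
eef_pos: [0.4999, 0.2687, 0.284]
tool_rot: [145.1, 0.0, 65.4]
contact_force: [-2.1, 2.6, -6.4]
opening: 0.0122
gripper_force: 48.6
```

Emit:
arm_command:
  moves: "0 2 4 0 0 0;0 4 8 0 0 0;0 6 12 0 0 0;0 7.6 16 0 0 0;0 9.2 20 0 0 0;0 10.8 24 0 0 0;0 12.2 28 0 0 0;0 13.6 31.3 0 0 0;0 15 35 0 0 0;0 16.2 39 0 0 0;0 17.4 43 0 0 0;0 18.6 47 0 0 0;0 19.6 51 0 0 0;0 20.5 55 0 0 0;0 21.5 59 0 0 0;0 22.4 63 0 0 0;0 22.4 63 0 0 0;0 22.4 63 0 0 0"

```text
time_s: 12.05
eef_pos: [0.5495, 0.2449, 0.2455]
tool_rot: [145.0, 0.1, 65.3]
contact_force: [-4.5, -1.6, -5.4]
opening: 0.0125
gripper_force: 48.6
```

```bash
python3 - <<'E'
from plant import *
import cv2,numpy as np
s=state();print(s["eef_pos"],s["joint_pos"],s["contact_force"])
c=capture("side"); t=capture("top"); np.savez("side6.npz",**c); np.savez("top6.npz",**t)
a=cv2.resize(c["frame"][80:290,200:350,::-1],(400,560)); b=cv2.resize(t["frame"][180:390,230:380,::-1],(400,560)); 
cv2.imwrite("pics/6.png",np.hstack([a,b]))
E
```

```text
[0.54954762 0.24489646 0.24547263] [ 38.61127403   0.69889937 -15.04537102  56.91300312 -30.86003138
 148.47394312] [-4.46306542 -1.64344372 -5.39631007]
```

View pics/6.png

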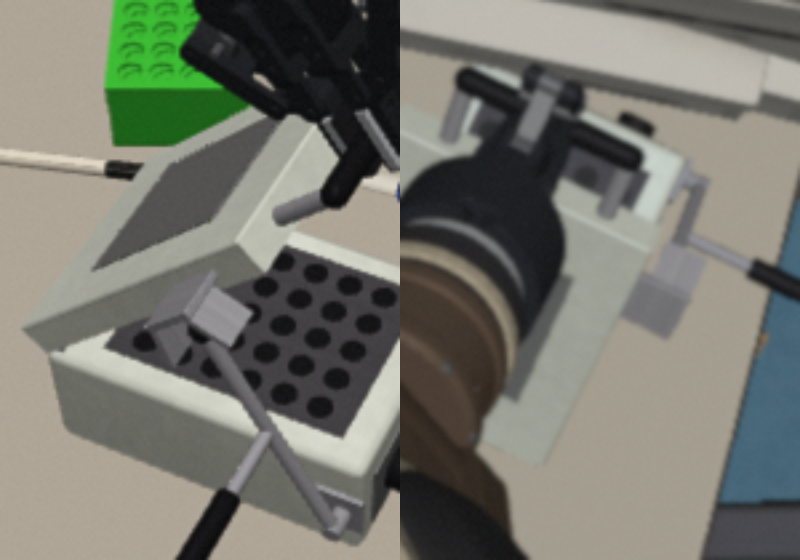

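Emit:
arm_command:
  moves: "0 0.6 2.5 0 0 0;0 1 5 0 0 0;0 1.5 7.5 0 0 0;0 1.9 10 0 0 0;0 2.2 12 0 0 0;0 2.4 13.5 0 0 0;0 2.4 13.5 0 0 0;0 2.4 13.5 0 0 0"

```text
time_s: 12.95
eef_pos: [0.5581, 0.2409, 0.236]
tool_rot: [145.0, 0.1, 65.3]
contact_force: [-5.8, -3.1, -6.7]
opening: 0.0124
gripper_force: 48.6
```

Emit:
arm_command:
  moves: "0 0.1 1 0 0 0;0 0.2 2 0 0 0;0 0.2 2 0 0 0;0 0.2 2 0 0 0"

```text
time_s: 13.35
eef_pos: [0.559, 0.2405, 0.2349]
tool_rot: [145.0, 0.1, 65.3]
contact_force: [-10.2, -2.6, -3.1]
opening: 0.0121
gripper_force: 49.0
```

Emit:
arm_command:
  moves: "0 0.1 1 0 0 0;0 0.2 2 0 0 0;0 0.2 2 0 0 0;0 0.2 2 0 0 0"

```text
time_s: 13.75
eef_pos: [0.5595, 0.2403, 0.2343]
tool_rot: [145.1, 0.1, 65.4]
contact_force: [-18.8, -1.5, 4.0]
opening: 0.0123
gripper_force: 50.2
```

```bash
python3 - <<'E'
from plant import *
import cv2,numpy as np
s=state();print(s["eef_pos"],s["contact_force"])
c=capture("side"); t=capture("top")
a=cv2.resize(c["frame"][80:290,200:350,::-1],(400,560)); b=cv2.resize(t["frame"][180:390,230:380,::-1],(400,560)); 
cv2.imwrite("pics/7.png",np.hstack([a,b]))
E
```

```text
[0.55951931 0.24025497 0.23425992] [-18.76704047  -1.50984244   3.97658372]
```

View pics/7.png

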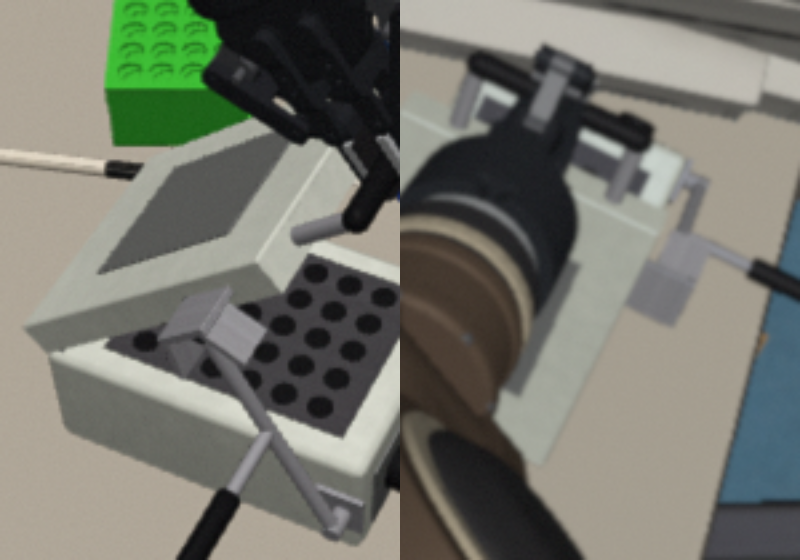

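Emit:
arm_command:
  moves: "0 -0.2 -1.5 0 0 0;0 -0.2 -1.5 0 0 0;0 -0.2 -1.5 0 0 0"

```text
time_s: 14.15
eef_pos: [0.5591, 0.2405, 0.2348]
tool_rot: [145.0, 0.1, 65.3]
contact_force: [-12.1, -1.8, -0.5]
opening: 0.0124
gripper_force: 49.3
```

Emit:
arm_command:
  moves: "0 0 0 0 0 0;0 0 0 0 0 0;0 0 0 0 0 0;0 0 0 0 0 0;0 0 0 0 0 0"
  gripper: 0.7

```text
time_s: 14.65
eef_pos: [0.5605, 0.2411, 0.235]
tool_rot: [145.0, -0.0, 65.3]
contact_force: [1.1, -0.5, -0.8]
opening: 0.0257
gripper_force: 0.0
```

```bash
python3 - <<'E'
from plant import *
from h import *
s=state();print(s["eef_pos"],s["contact_force"],s["opening"])
c=capture("side")
d=np.load("side6.npz")
cv2.imwrite("pics/8.png",cv2.resize(c["frame"][80:290,200:400,::-1],(800,600)))
E
```

```text
[0.56051786 0.24112066 0.23496092] [ 1.10109165 -0.52495124 -0.84618273] 0.025711031330809625
```

View pics/8.png

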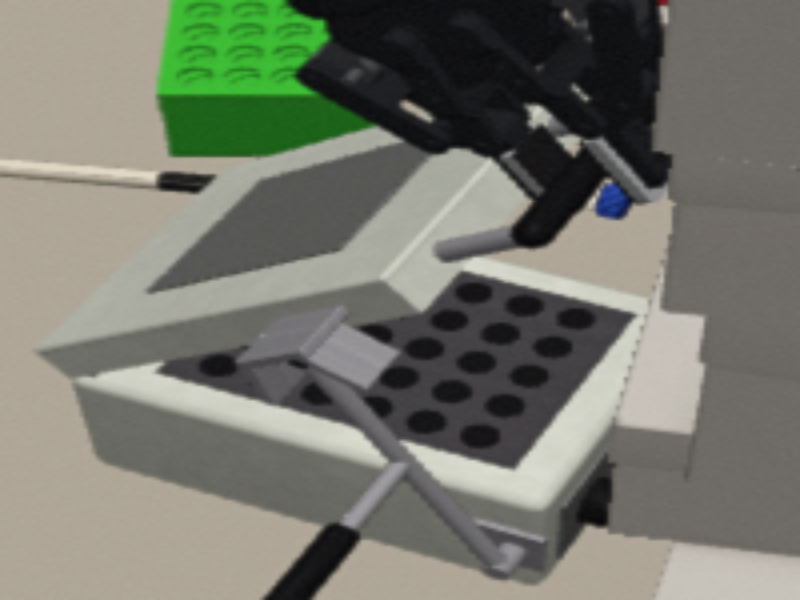

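Emit:
arm_command:
  moves: "0 0 -8 0 0 0;0 0 -18 0 0 0;0 0 -30 0 0 0;0 0 -50 0 0 0;0 0 -75 0 0 0;0 0 -100 0 0 0;0 0 -130 0 0 0;0 0 -150 0 0 0;0 0 -150 0 0 0;0 0 -150 0 0 0;0 0 -150 0 0 0"

```text
time_s: 15.8
eef_pos: [0.482, 0.2767, 0.3563]
tool_rot: [145.0, 0.1, 65.3]
contact_force: [0.6, -0.1, 0.3]
opening: 0.0253
gripper_force: 0.0
```

```bash
python3 - <<'E'
from plant import *
from h import *
np.set_printoptions(precision=4,suppress=True)
s=state();print(s["eef_pos"],s["contact_force"])
c=capture("side")
P,f,px=cloud(c); yw=np.radians(155.3);M=np.array([[np.cos(yw),np.sin(yw)],[-np.sin(yw),np.cos(yw)]])
w=(P[:,:2]-[.477,.28])@M.T
m=(f.max(1)<60)&(abs(w[:,1])<.05)&(w[:,0]<-.03)&(w[:,0]>-.11)&(P[:,2]>.2)&(P[:,2]<.3)
print("handle",m.sum(),np.median(w[m],0),np.median(P[m,2]),P[m,2].max())
cv2.imwrite("pics/9.png",cv2.resize(c["frame"][80:290,200:400,::-1],(800,600)))
E
```

```text
[0.482  0.2767 0.3563] [ 0.567  -0.0557  0.2781]
handle 617 [-0.0822  0.0055] 0.2544697085060398 0.25781253690456357
```

View pics/9.png

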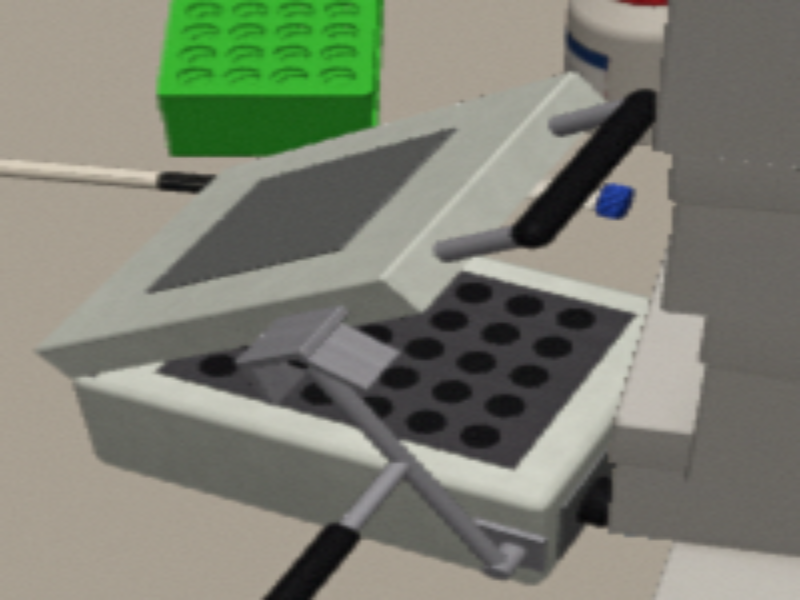

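The hood rests on the rod at about 0.70 rad and hasn't moved since I let go. The robot is clear.

```bash
python3 -c "
from plant import *
print(sign_off())"
```

```text
the job is handed in; nothing more can be done
None
```

The job is handed in: the prop rod is in the socket and carries the hood at about 0.70 rad, with the robot clear and about 16 s used; the hand-in returned no verdict.

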